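# Reverse a row of reagent bottles into the feed rack

### The job

Move the four bottles from the grey source rack to the empty aluminium rack in reverse order: the leftmost bottle of the source row goes into the rightmost pocket, the next into the pocket beside it, and so on, so that the bottle that stood rightmost ends up leftmost. Stand each bottle upright on the floor of its own pocket, setting it down gently, and do not drop or knock over any bottle.

Things in the scene. Friction and masses are not known exactly. Their poses are not given: they have to be found in the camera images.
- source_rack: Grey plastic source rack, a collar and a bottle in each pocket; nearer or farther rack, fixed, yaw within 0.15 rad. 90 (x) x 342 (y) mm, 24 high, 16 mm lip at each end; walls 6, floor 6 thick. Row of 4 pockets 78 x 78, 18 deep, centres x = 0, y = -126, -42, 42, 126 mm. Origin: centre of underside; z up, +y = left seen from the robot.
- target_rack: Pale aluminium target rack, empty, same shape; nearer or farther rack, fixed, yaw within 0.15 rad. 90 (x) x 342 (y) mm, 24 high, 16 mm lip at each end; walls 6, floor 6 thick. Row of 4 pockets 78 x 78, 18 deep, centres x = 0, y = -126, -42, 42, 126 mm. Origin: centre of underside; z up, +y = left seen from the robot.
- bottle_tall: The largest bottle: white plastic, white ribbed cap, 62 mm diameter, 128 mm tall; loose, 0.05 to 0.45 kg; the body is straight-sided up to roughly 88 mm above its foot, the cap on top is narrower. Origin at the centre of its underside, z up along the bottle.
- bottle_amber: The brown amber-glass bottle with a black cap, 56 mm diameter, 112 mm tall; loose, 0.05 to 0.45 kg; the body is straight-sided up to roughly 74 mm above its foot, the cap on top is narrower. Origin at the centre of its underside, z up along the bottle.
- bottle_middle: The middle-sized white plastic bottle with a blue cap, 51 mm diameter, 108 mm tall; loose, 0.05 to 0.45 kg; the body is straight-sided up to roughly 74 mm above its foot, the cap on top is narrower. Origin at the centre of its underside, z up along the bottle.
- bottle_small: The smallest bottle: white plastic, red cap, 39 mm diameter, 78 mm tall; loose, 0.05 to 0.45 kg; the body is straight-sided up to roughly 53 mm above its foot, the cap on top is narrower. Origin at the centre of its underside, z up along the bottle.
- collar_tall: Black flat ring lying in a pocket of the source rack, in which the tall bottle stands at the start: outside 76 mm, bore 67 mm, 8 mm high, its top 14 mm above the table. Fixed in the source rack; it stays there and shows which pocket that bottle came from. Origin at the centre of its underside, 6 mm above the table.
- collar_amber: Black flat ring lying in a pocket of the source rack, in which the amber bottle stands at the start: outside 76 mm, bore 61 mm, 8 mm high, its top 14 mm above the table. Fixed in the source rack; it stays there and shows which pocket that bottle came from. Origin at the centre of its underside, 6 mm above the table.
- collar_middle: Black flat ring lying in a pocket of the source rack, in which the middle bottle stands at the start: outside 76 mm, bore 56 mm, 8 mm high, its top 14 mm above the table. Fixed in the source rack; it stays there and shows which pocket that bottle came from. Origin at the centre of its underside, 6 mm above the table.
- collar_small: Black flat ring lying in a pocket of the source rack, in which the small bottle stands at the start: outside 76 mm, bore 44 mm, 8 mm high, its top 14 mm above the table. Fixed in the source rack; it stays there and shows which pocket that bottle came from. Origin at the centre of its underside, 6 mm above the table.
Mind the look-alikes: they are no part of the job. Leave any pink or purple look-alike of the bottle_small alone.

How it is judged:
By the outcome, as a careful person would: the job done as asked, in the order asked, and still so for the second after the job is handed in, with the robot touching nothing.
It also fails if it takes over 115 s, if anything falls off the work surface, if the arm or the gripper's body presses on something with over 40 N, if the wrist force passes 120 N, or if a joint passes its speed limit or range.

### The arm

A 7-joint arm with a two-finger parallel gripper is mounted at the origin on a cart in front of the work surface, level with it; the furniture and walls round the work are solid. World frame = base frame: x ahead of the robot, y to its left, z up, the work surface at z = 0. Lengths are in m, angles in rad, forces in N, time in s.
With the tool pointing down it reaches from about 0.375 to 0.925 m from the base axis. Payload 3.1 kg.
Tool frame: the origin (TCP) lies midway between the tips of the shut fingers; the grasp point (between the pads) lies 19 mm behind it (robot.tcp_to_grasp is the z of the grasp point in the tool frame, in m); z points along the fingers, y is the line along which they close (so a half turn about z gives the same grasp; the last joint's range is limited). The gripper opens to 85 mm and grips with 20 to 120 N. Pads are 22 mm wide; open, the fingers measure 114 mm over their backs; the gripper's body (76 mm by 85 mm) begins 54 mm behind the grasp point. The pads swing forward as they close: fully open they stand 13 mm farther back than shut.
Start: joints at [-1.42, 0.383, 0.044, 1.598, -0.018, 1.161, -0.05], TCP at [0.16, 0.63, 0.231] pointing down, gripper open.
Joint ranges: [-2.61, 2.61], [-0.41, 2.15], [-1.48, 1.57], [0, 2.5], [-1.57, 4.71], [0.05, 1.97], [-2.85, 2.85]. Speed limits (rad/s): [2.79, 2.79, 3.14, 3.14, 3.14, 3.14, 3.14].

### API

Orientations are given as a rotation vector (axis times angle).
In Python, from plant import sensors, eyes, hand_in, robot gives the robot as it stands.
- The arm moves only by the tool carry_out, never from a script. Its argument "steps" is a list of rows, each an object with "xyz": the shift along the tool's x, y, z in units of 80 mm (1.0 is 80 mm), a list of three; "rot": the turn, a rotation vector about the tool's x, y, z in units of pi rad (1.0 is pi rad), a list of three. A call has 1 to 8 rows; each row shifts and turns the commanded pose from where the row before left it, along the tool's axes as they then stand; what a row does not reach is not made up. A row lasts 1/10 s, in which the tool goes at most 50 mm and 8.59 degrees, less where a joint would pass 70% of its speed; a pose out of reach is approached as far as the arm can. A call with a number of a shift or a turn outside -1 to 1 is refused whole. A call with a gripper value outside its range is refused whole. "fingers" is the closure, from 0 (fully open) to 1 (shut), set as the call begins (left out, the last holds). The fingers move at their own pace and stop on an object; the grip force is fixed at half the most. Time passes only in rows, so rows that do not move let the fingers close. It gives the time, the measured TCP pose, the force, the opening and the grip force at its end, in the units of the state.
- sensors.state(): the state, without advancing time (a new reading comes with each control period).
- eyes.snapshot(name): name is "scene" or "top" or "wrist"; returns a dict with "pixels" (384x512x3 uint8, red, green, blue), "K" (3x3 intrinsics, pixels), "world_from_camera" (4x4, takes a point from camera to world coordinates). Camera axes: x right, y down, z forward; pixel columns grow to the right and rows downward; lengths in m; the calibration is good to about 2 mm. A picture is of the moment at which its call begins. There is no depth.
- hand_in(): hands the job in; it is judged then, once.
The state is a dict: "clock": time; "qpos": joint angles; "joint_velocities": joint speeds; "effort": joint torques, N m; "tcp_pos": TCP position; "eef_rot": TCP orientation; "ft_force": force on the tool from outside, world axes, zero at the start; "wrist_torque": the same for the moment, N m; "opening": finger opening in m; "finger_force": force on a finger pad.
Only numpy, scipy, OpenCV 4.12 (cv2) and the standard library are available. Lean on these libraries where they do the work, as an engineer would, in place of code of your own. Each camera call takes 0.05 s, during which the arm holds its last target. There are 200 camera calls.

## Working session

There is one attempt and no reset: what is moved stays moved. The work goes in short steps, Python scripts to look and compute and a tool call to move; the robot and the scene stay as the last step left them, time stands still between calls to the robot, and variables do not carry over. Pictures are saved under pics/ and viewed, at most 14 in all, crops included, and the job is handed in when it is done.

Besides the shell and the picture viewer there is one more tool, called after ">>>" as name([rows], argument=value, ...), one row to a line, values as JSON. carry_out: Moves the arm, as the interface text tells. Shifts and turns lie within -1 to 1; 1 stands for 80 mm of shift or pi rad of turn. Its arguments: {"type":"object","properties":{"steps":{"type":"array","items":{"type":"object","properties":{"xyz":{"type":"array","items":{"type":"number","minimum":-1,"maximum":1}},"rot":{"type":"array","items":{"type":"number","minimum":-1,"maximum":1}}}}},"fingers":{"type":"number"}},"required":["steps"]}

```bash
ls; mkdir -p pics; cat > h.py <<'E'
import numpy as np,cv2
from plant import sensors,eyes,robot
def snap(n,f):
    s=eyes.snapshot(n); cv2.imwrite(f'pics/{f}.png',s['pixels'][:,:,::-1])
    np.savez(f'pics/{f}.npz',**s); return s
def cast(s,uv,z):
    K=np.array(s['K']);T=np.array(s['world_from_camera'])
    uv=np.atleast_2d(np.array(uv,float)); d=(np.linalg.inv(K)@np.c_[uv,np.ones(len(uv))].T).T@T[:3,:3].T
    o=T[:3,3]; return o+d*((z-o[2])/d[:,2])[:,None]
def proj(s,p):
    K=np.array(s['K']);T=np.linalg.inv(np.array(s['world_from_camera']))
    p=np.atleast_2d(p)@T[:3,:3].T+T[:3,3]; q=p@K.T; return q[:,:2]/q[:,2:]
E
python3 - <<'E'
from h import *
a=snap('scene','s0');b=snap('top','t0')
for s in (a,b): print(np.round(s['K'],1).tolist(),np.round(s['world_from_camera'],3).tolist())
st=sensors.state()
print({k:np.round(v,3).tolist() for k,v in st.items()},robot.tcp_to_grasp)
E
```

```text
pics
[[360.7, 0.0, 252.5], [0.0, 360.7, 190.0], [0.0, 0.0, 1.0]] [[0.794, -0.28, 0.539, 0.142], [-0.607, -0.344, 0.717, -0.513], [-0.016, -0.896, -0.443, 0.428], [0.0, 0.0, 0.0, 1.0]]
[[420.6, 0.0, 258.1], [0.0, 420.6, 198.4], [0.0, 0.0, 1.0]] [[-0.082, -0.974, 0.211, 0.403], [-0.997, 0.081, -0.015, 0.094], [-0.002, -0.212, -0.977, 0.904], [0.0, 0.0, 0.0, 1.0]]
{'clock': 0.1, 'qpos': [-1.42, 0.384, 0.044, 1.599, -0.018, 1.161, -0.05], 'joint_velocities': [-0.001, -0.003, 0.0, -0.004, 0.001, -0.003, 0.0], 'effort': [0.003, -43.473, 1.029, -25.045, 0.011, 0.005, 0.0], 'tcp_pos': [0.16, 0.629, 0.23], 'eef_rot': [-0.39, -3.117, 0.004], 'ft_force': [0.622, 0.505, -1.221], 'wrist_torque': [0.012, -0.008, 0.037], 'finger_force': 0.0, 'opening': 0.085} -0.0187
```

View pics/t0.png

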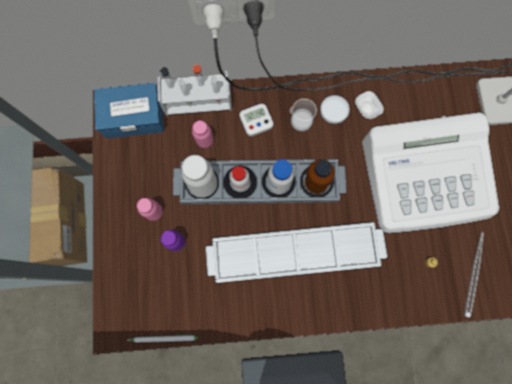

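View pics/s0.png

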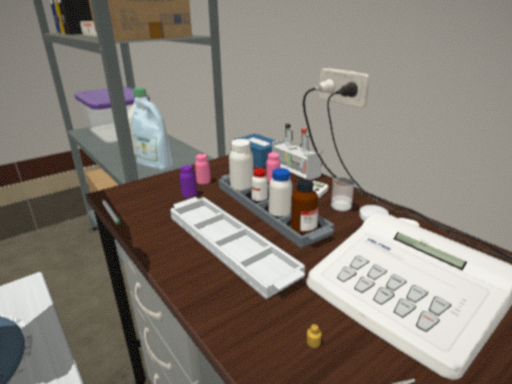

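The top view shows the source row, left to right: tall (198,170), small with red cap (239,175), middle with blue cap (282,172) and amber (321,172). The target rack is at about (297,252).

Candidates for bottle_small are red-cap white (239,178), pink (203,133), pink (150,208) and purple (173,240). I choose the red-cap one standing in the rack.

```bash
python3 - <<'E'
from h import *
s=dict(np.load('pics/t0.npz')); im=s['pixels'][:,:,::-1].copy()
hsv=cv2.cvtColor(im,cv2.COLOR_BGR2HSV); H,S,V=cv2.split(hsv)
def big(m,box):
    x0,y0,x1,y1=box; k=np.zeros_like(m); k[y0:y1,x0:x1]=m[y0:y1,x0:x1]
    c,_=cv2.findContours(k,cv2.RETR_EXTERNAL,cv2.CHAIN_APPROX_NONE); return max(c,key=cv2.contourArea)
def rackfit(c,z):
    w=cast(s,c[:,0,:],z)[:,:2].astype(np.float32); r=cv2.minAreaRect(w*1000); return r
m=((V>110)&(S<60)).astype(np.uint8)*255
c=big(m,(200,215,392,290)); print('target',rackfit(c,.024)); cv2.drawContours(im,[c],-1,(0,0,255),1)
m=((V>70)&(S<90)&(V<230)|(S<60)&(V>60)).astype(np.uint8)*255
c=big(m,(165,150,352,212)); print('source',rackfit(c,.024),cv2.boundingRect(c)); cv2.drawContours(im,[c],-1,(0,255,0),1)
for n,mm,box,z in [('red',((H<8)|(H>172))&(S>150)&(V>80),(225,160,255,190),.084),('blue',(H>100)&(H<130)&(S>130),(265,155,300,190),.114),('blk',V<45,(308,155,335,178),.118),('white',(V>190)&(S<40),(180,153,212,172),.134)]:
    c=big(mm.astype(np.uint8)*255,box); (u,v),r=cv2.minEnclosingCircle(c); print(n,u,v,r,np.round(cast(s,(u,v),z),3)); cv2.drawContours(im,[c],-1,(0,255,255),1)
o=cv2.resize(im[140:290,165:395],None,fx=3.4,fy=3.4,interpolation=cv2.INTER_CUBIC); cv2.imwrite('pics/t0c.png',o)
E
```

```text
target ((477.2972717285156, -0.16387939453125), (106.13553619384766, 399.56292724609375), 2.2676842212677)
source ((637.2355346679688, 74.88265991210938), (377.4716491699219, 111.79380798339844), 85.25163269042969) (172, 154, 175, 51)
red 238.296875 172.3828125 7.148110866546631 [[0.638 0.117 0.084]]
blue 282.1341552734375 169.3780517578125 9.887998580932617 [[0.628 0.03  0.114]]
blk 320.5 171.5 6.5193023681640625 [[ 0.617 -0.043  0.118]]
white 194.0 167.0 11.70479965209961 [[0.641 0.198 0.134]]
```

View pics/t0c.png

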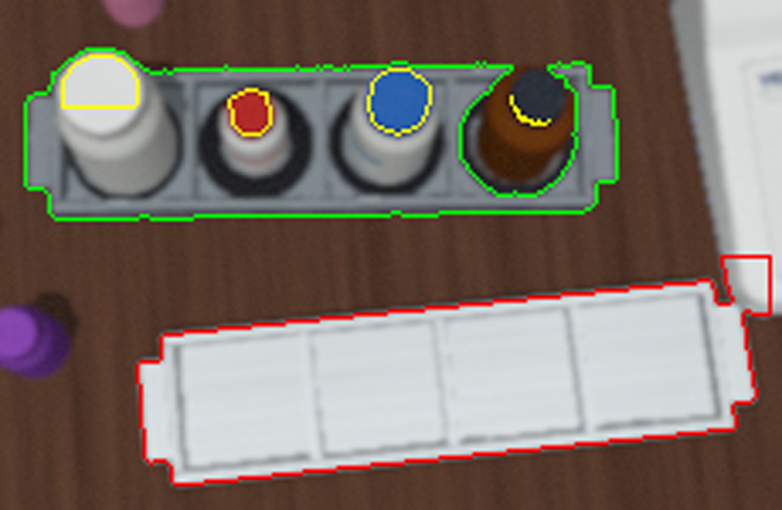

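```bash
python3 - <<'E'
from h import *
s=dict(np.load('pics/t0.npz'))
for n,p in [('T',[(162,335),(712,282),(738,428),(175,485)]),('S',[(50,71),(590,65),(598,211),(52,217)])]:
    p=np.array(p)/3.4+[165,140]-.35; w=cast(s,p,.024)[:,:2]; c=w.mean(0)
    d=(w[0]+w[3]-w[1]-w[2])/2; L=np.hypot(*d); yaw=np.arctan2(-d[0],d[1]); W=np.hypot(*((w[0]+w[1]-w[2]-w[3])/2))
    print(n,np.round(w,3).tolist(),'c',c.round(4),'L',L.round(3),'W',W.round(3),'yaw',yaw.round(3))
    e=d/L
    for y in (.126,.042,-.042,-.126): print('  ',y,(c+e*y).round(4))
for n,(x,y),z in [('tall',(100,92),.134),('small',(251,113),.084),('mid',(400,100),.114),('amber',(538,96),.118)]:
    print(n,cast(s,np.array([x,y])/3.4+[165,140]-.35,z).round(4))
E
```

```text
T [[0.517, 0.183], [0.521, -0.16], [0.431, -0.163], [0.425, 0.18]] c [0.4737 0.0102] L 0.343 W 0.091 yaw 0.015
   0.126 [0.4718 0.1361]
   0.042 [0.473  0.0522]
   -0.042 [ 0.4743 -0.0318]
   -0.126 [ 0.4756 -0.1158]
S [[0.692, 0.245], [0.668, -0.102], [0.572, -0.095], [0.597, 0.247]] c [0.6322 0.0739] L 0.345 W 0.096 yaw -0.072
   0.126 [0.6412 0.1996]
   0.042 [0.6352 0.1158]
   -0.042 [0.6292 0.032 ]
   -0.126 [ 0.6232 -0.0518]
tall [[0.6417 0.1983 0.134 ]]
small [[0.6367 0.1162 0.084 ]]
mid [[0.6288 0.0296 0.114 ]]
amber [[ 0.6235 -0.0488  0.118 ]]
```

```bash
cat >> h.py <<'E'
from scipy.spatial.transform import Rotation as Ro
def go(p,n,rz=0):  # n equal rows to world point p with a turn of rz*pi per row about tool z, plus levelling print
    st=sensors.state(); a=np.array(st['tcp_pos']); R=Ro.from_rotvec(st['eef_rot'])
    print('tcp',a.round(4),'R',R.as_matrix().round(3).tolist(),'t',st['clock'])
    d=(np.array(p)-a)/n
    for i in range(n): print((R.inv().apply(d)/.08).round(3).tolist(),end=' '); R=R*Ro.from_rotvec([0,0,rz*np.pi])
    print()
E
python3 - <<'E'
from h import *
s=dict(np.load('pics/t0.npz'))
print(cast(s,[(202,127),(208,142)],.078),cast(s,[(204,145)],.0))
go([.60,.20,.27],14,.0301)
E
```

```text
[[0.743781   0.18503405 0.078     ]
 [0.7097988  0.1744417  0.078     ]] [[0.73234026 0.19146793 0.        ]]
tcp [0.1598 0.6291 0.23  ] R [[-0.969, 0.246, -0.001], [0.246, 0.969, -0.002], [-0.0, -0.002, -1.0]] t 0.1
[-0.475, -0.275, -0.035] [-0.499, -0.229, -0.035] [-0.518, -0.18, -0.035] [-0.533, -0.131, -0.035] [-0.543, -0.08, -0.035] [-0.548, -0.028, -0.035] [-0.548, 0.024, -0.035] [-0.544, 0.075, -0.035] [-0.534, 0.126, -0.035] [-0.52, 0.176, -0.035] [-0.501, 0.225, -0.035] [-0.477, 0.271, -0.035] [-0.45, 0.315, -0.035] [-0.418, 0.356, -0.035]
```

>>> carry_out([
  {"xyz": [-0.475,-0.275,-0.04],"rot": [0,0,0.03]},
  {"xyz": [-0.5,-0.23,-0.04],"rot": [0,0,0.03]},
  {"xyz": [-0.52,-0.18,-0.04],"rot": [0,0,0.03]},
  {"xyz": [-0.53,-0.13,-0.04],"rot": [0,0,0.03]},
  {"xyz": [-0.54,-0.08,-0.04],"rot": [0,0,0.03]},
  {"xyz": [-0.55,-0.03,-0.04],"rot": [0,0,0.03]},
  {"xyz": [-0.55,0.025,-0.04],"rot": [0,0,0.03]},
  {"xyz": [-0.54,0.075,-0.04],"rot": [0,0,0.03]},
], fingers=0.1)

```text
clock: 0.9
tcp_pos: [0.4123, 0.3834, 0.2566]
eef_rot: [-1.515, -2.752, 0.001]
ft_force: [-0.1, 0.1, -0.9]
opening: 0.0769
finger_force: 0.0
```

>>> carry_out([
  {"xyz": [-0.53,0.13,-0.04],"rot": [0,0,0.03]},
  {"xyz": [-0.52,0.18,-0.04],"rot": [0,0,0.03]},
  {"xyz": [-0.5,0.225,-0.04],"rot": [0,0,0.03]},
  {"xyz": [-0.48,0.27,-0.04],"rot": [0,0,0.03]},
  {"xyz": [-0.45,0.315,-0.04],"rot": [0,0,0.03]},
  {"xyz": [-0.42,0.356,-0.04],"rot": [0,0,0.03]},
  {},
  {},
])

```text
invalid input at $.steps[6]: expected keys xyz, rot
```

```bash
python3 - <<'E'
from h import *
go([.641,.199,.20],3)
print(Ro.from_rotvec(sensors.state()['eef_rot']).inv().as_matrix().round(3)[1], sensors.state()['opening'])
w=snap('wrist','w1'); print(np.round(w['world_from_camera'],3).tolist())
E
```

```text
tcp [0.4123 0.3834 0.2566] R [[-0.535, 0.845, -0.001], [0.845, 0.535, -0.0], [-0.0, -0.001, -1.0]] t 0.9
[-1.159, 0.395, 0.236] [-1.159, 0.395, 0.236] [-1.159, 0.395, 0.236] 
[ 0.845  0.535 -0.001] 0.0768812079696041
[[0.845, 0.508, 0.17, 0.367], [0.535, -0.8, -0.27, 0.452], [-0.001, 0.319, -0.948, 0.399], [0.0, 0.0, 0.0, 1.0]]
```

View pics/w1.png

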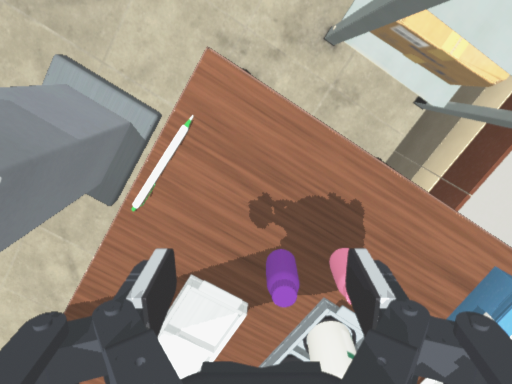

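The wrist view is part-way there: the purple look-alike is at (282,277), tall bottle at (335,345), and the target rack corner at (200,320). My second call was refused because of the empty rows, so I'll continue from here.

>>> carry_out([
  {"xyz": [-0.53,0.13,-0.04],"rot": [0,0,0.03]},
  {"xyz": [-0.52,0.18,-0.04],"rot": [0,0,0.03]},
  {"xyz": [-0.5,0.225,-0.04],"rot": [0,0,0.03]},
  {"xyz": [-0.48,0.27,-0.04],"rot": [0,0,0.03]},
  {"xyz": [-0.45,0.315,-0.04],"rot": [0,0,0.03]},
  {"xyz": [-0.42,0.356,-0.04],"rot": [0,0,0.03]},
  {"xyz": [0,0,0],"rot": [0,0,0]},
  {"xyz": [0,0,0],"rot": [0,0,0]},
])

```text
clock: 1.75
tcp_pos: [0.6016, 0.2002, 0.2755]
eef_rot: [2.222, 2.221, -0.002]
ft_force: [-0.5, 0.4, 0.2]
opening: 0.0772
finger_force: 0.0
```

```bash
python3 - <<'E'
from h import *
go([.641,.199,.20],3)
E
```

```text
tcp [0.6016 0.2002 0.2755] R [[0.001, 1.0, -0.001], [1.0, -0.001, -0.001], [-0.001, -0.001, -1.0]] t 1.75
[-0.005, 0.164, 0.314] [-0.005, 0.164, 0.314] [-0.005, 0.164, 0.314]
```

>>> carry_out([
  {"xyz": [0,0.25,0.3],"rot": [0,0,0]},
  {"xyz": [0,0.25,0.3],"rot": [0,0,0]},
  {"xyz": [0,0,0.15],"rot": [0,0,0]},
  {"xyz": [0,0,0.15],"rot": [0,0,0]},
  {"xyz": [0,0,0],"rot": [0,0,0]},
])

```text
clock: 2.25
tcp_pos: [0.6384, 0.2033, 0.2017]
eef_rot: [-2.214, -2.225, 0.006]
ft_force: [0.2, -0.5, -1.1]
opening: 0.0768
finger_force: 0.0
```

```bash
python3 - <<'E'
from h import *
w=snap('wrist','w2'); im=w['pixels'][:,:,::-1].copy()
print(sensors.state()['tcp_pos'], np.round(w['world_from_camera'],3).tolist())
for (x,y,z,r) in [(.6417,.1985,.134,.019),(.6417,.1985,.094,.031),(.636,.1162,.084,.0),(.629,.031,.114,.0),(.6235,-.05,.118,0)]:
    t=np.linspace(0,6.3,60); p=proj(w,np.c_[x+r*np.cos(t),y+r*np.sin(t),z+0*t]); cv2.polylines(im,[np.int32(p)],True,(0,0,255),2)
cv2.imwrite('pics/w2o.png',im)
E
```

```text
[0.63943165 0.20318191 0.20330541] [[1.0, 0.007, -0.003, 0.637], [0.006, -0.948, -0.319, 0.285], [-0.005, 0.319, -0.948, 0.344], [0.0, 0.0, 0.0, 1.0]]
```

View pics/w2o.png

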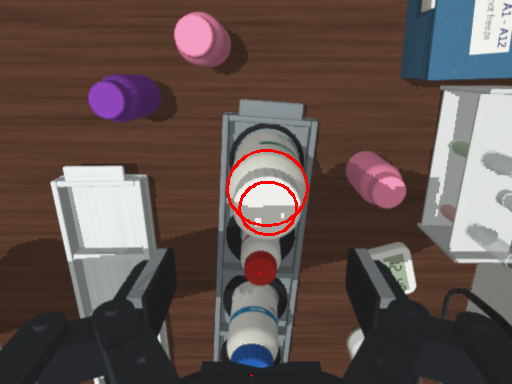

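The overlay matches: tall cap ring at (269,205) and the red-cap small bottle behind it at (260,268). Pink at (377,180) stays clear of the right finger. Descending.

>>> carry_out([
  {"xyz": [-0.06,0.025,0],"rot": [0,0,0]},
  {"xyz": [0,0,0.3],"rot": [0,0,0]},
  {"xyz": [0,0,0.3],"rot": [0,0,0]},
  {"xyz": [0,0,0.3],"rot": [0,0,0]},
  {"xyz": [0,0,0.3],"rot": [0,0,0]},
  {"xyz": [0,0,0.2],"rot": [0,0,0]},
  {"xyz": [0,0,0.2],"rot": [0,0,0]},
  {"xyz": [0,0,0],"rot": [0,0,0]},
])

```text
clock: 3.1
tcp_pos: [0.6416, 0.1969, 0.0741]
eef_rot: [-2.217, -2.223, 0.005]
ft_force: [0.1, -0.3, -0.8]
opening: 0.0769
finger_force: 0.0
```

>>> carry_out([
  {"xyz": [0,0,0],"rot": [0,0,0]},
])

```text
clock: 3.2
tcp_pos: [0.6436, 0.1974, 0.0766]
eef_rot: [2.218, 2.224, 0.001]
ft_force: [0.4, -0.3, 0.4]
opening: 0.0768
finger_force: 0.0
```

>>> carry_out([
  {"xyz": [0,0,0.05],"rot": [0,0,0]},
  {"xyz": [0,0,0.05],"rot": [0,0,0]},
  {"xyz": [0,0,0.03],"rot": [0,0,0]},
  {"xyz": [0,0,0],"rot": [0,0,0]},
])

```text
clock: 3.6
tcp_pos: [0.6429, 0.1973, 0.0654]
eef_rot: [-2.218, -2.224, 0.001]
ft_force: [-0.2, 0.0, -0.2]
opening: 0.0768
finger_force: 0.0
```

>>> carry_out([
  {"xyz": [0,0,0],"rot": [0,0,0]},
  {"xyz": [0,0,0],"rot": [0,0,0]},
  {"xyz": [0,0,0],"rot": [0,0,0]},
  {"xyz": [0,0,0],"rot": [0,0,0]},
  {"xyz": [0,0,0],"rot": [0,0,0]},
  {"xyz": [0,0,0],"rot": [0,0,0]},
], fingers=1)

```text
clock: 4.2
tcp_pos: [0.6435, 0.1977, 0.0662]
eef_rot: [2.218, 2.224, 0.001]
ft_force: [-1.6, 0.4, 4.4]
opening: 0.0601
finger_force: 65.8
```

>>> carry_out([
  {"xyz": [0,0,-0.1],"rot": [0,0,0]},
  {"xyz": [0,0,-0.1],"rot": [0,0,0]},
  {"xyz": [0,0,-0.15],"rot": [0,0,0]},
  {"xyz": [0,0,-0.2],"rot": [0,0,0]},
  {"xyz": [0,0,-0.2],"rot": [0,0,0]},
  {"xyz": [0,0,-0.2],"rot": [0,0,0]},
  {"xyz": [0,0,-0.15],"rot": [0,0,0]},
  {"xyz": [0,0,0],"rot": [0,0,0]},
])

```text
clock: 5.0
tcp_pos: [0.6453, 0.1977, 0.1571]
eef_rot: [2.217, 2.223, 0.008]
ft_force: [0.2, 0.1, -3.5]
opening: 0.0598
finger_force: 65.6
```

```bash
python3 - <<'E'
from h import *
print(sensors.state()['ft_force'],sensors.state()['opening'])
go([.4756,-.1158,.155],16)
a=snap('scene','s1')
cv2.imwrite('pics/s1c.png',cv2.resize(a['pixels'][60:300,120:400,::-1],None,fx=2,fy=2))
E
```

```text
[ 0.19727599  0.1172188  -3.48010186] 0.05978940673174489
tcp [0.6453 0.1977 0.1571] R [[-0.002, 1.0, 0.005], [1.0, 0.002, 0.002], [0.002, 0.005, -1.0]] t 5.0
[-0.245, -0.133, 0.0] [-0.245, -0.133, 0.0] [-0.245, -0.133, 0.0] [-0.245, -0.133, 0.0] [-0.245, -0.133, 0.0] [-0.245, -0.133, 0.0] [-0.245, -0.133, 0.0] [-0.245, -0.133, 0.0] [-0.245, -0.133, 0.0] [-0.245, -0.133, 0.0] [-0.245, -0.133, 0.0] [-0.245, -0.133, 0.0] [-0.245, -0.133, 0.0] [-0.245, -0.133, 0.0] [-0.245, -0.133, 0.0] [-0.245, -0.133, 0.0]
```

View pics/s1c.png

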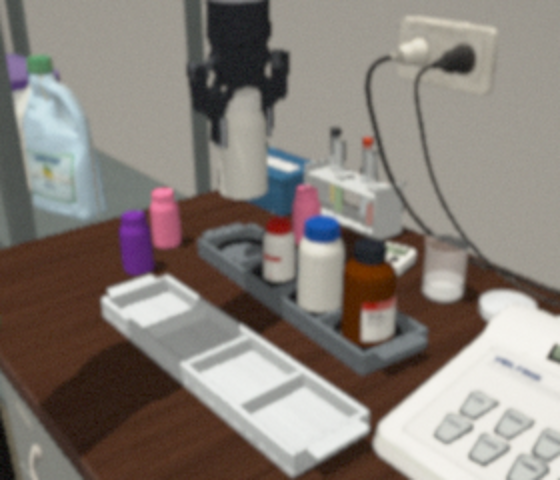

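Tall is held upright, in crop at (243,140), and clear of the rack. Carrying it to the rightmost pocket, moving -x first.

>>> carry_out([
  {"xyz": [-0.08,-0.15,0],"rot": [0,0,0]},
  {"xyz": [-0.14,-0.29,0],"rot": [0,0,0]},
  {"xyz": [-0.14,-0.29,0],"rot": [0,0,0]},
  {"xyz": [-0.14,-0.29,0],"rot": [0,0,0]},
  {"xyz": [-0.15,-0.29,0],"rot": [0,0,0]},
  {"xyz": [-0.2,-0.29,0],"rot": [0,0,0]},
  {"xyz": [-0.2,-0.29,0],"rot": [0,0,0]},
])

```text
clock: 5.75
tcp_pos: [0.4903, 0.1122, 0.1528]
eef_rot: [-2.218, -2.224, 0.003]
ft_force: [0.3, -0.8, -3.2]
opening: 0.06
finger_force: 65.8
```

>>> carry_out([
  {"xyz": [-0.36,-0.03,0],"rot": [0,0,0]},
  {"xyz": [-0.4,-0.03,0],"rot": [0,0,0]},
  {"xyz": [-0.4,-0.03,0],"rot": [0,0,0]},
  {"xyz": [-0.4,-0.03,0],"rot": [0,0,0]},
  {"xyz": [-0.4,-0.03,0],"rot": [0,0,0]},
  {"xyz": [-0.4,-0.03,0],"rot": [0,0,0]},
  {"xyz": [-0.36,-0.03,0],"rot": [0,0,0]},
  {"xyz": [-0.15,0,0],"rot": [0,0,0]},
])

```text
clock: 6.55
tcp_pos: [0.4743, -0.1206, 0.1533]
eef_rot: [2.224, 2.218, -0.003]
ft_force: [0.3, 0.5, -2.6]
opening: 0.06
finger_force: 65.8
```

>>> carry_out([
  {"xyz": [0,0,0],"rot": [0,0,0]},
  {"xyz": [0,0,0],"rot": [0,0,0]},
])

```text
clock: 6.75
tcp_pos: [0.4754, -0.1161, 0.1532]
eef_rot: [-2.218, -2.223, 0.001]
ft_force: [-0.4, 1.0, -2.8]
opening: 0.06
finger_force: 65.8
```

```bash
python3 - <<'E'
from h import *
go([.4756,-.1158,.155],1)
w=snap('wrist','w3'); im=w['pixels'][:,:,::-1].copy()
c=np.array([.4737,.0102]);e=np.array([-.015,1]);f=np.array([1,.015])
for y in (.126,.042,-.042,-.126):
    q=[c+e*(y+a*.039)+f*b*.039 for a,b in ((1,1),(1,-1),(-1,-1),(-1,1))]
    cv2.polylines(im,[np.int32(proj(w,[[*p,.024] for p in q]))],True,(0,0,255),1)
cv2.imwrite('pics/w3o.png',im)
E
```

```text
tcp [ 0.4754 -0.1161  0.1532] R [[-0.002, 1.0, -0.001], [1.0, 0.002, 0.001], [0.001, -0.001, -1.0]] t 6.75
[0.004, 0.002, -0.023]
```

View pics/w3o.png

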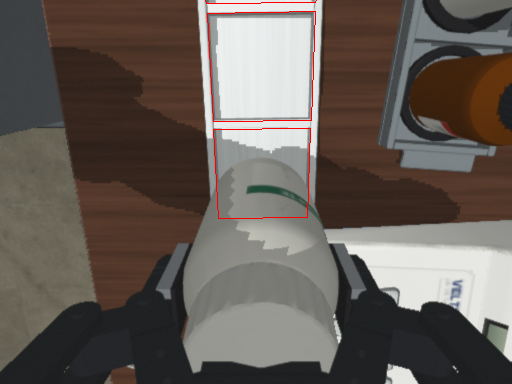

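The wrist view shows the pocket outlines agreeing with the rack walls, with the wall at rows 120–128. The bottle is over the last pocket, whose outline spans (215–310, 128–218). Lowering.

>>> carry_out([
  {"xyz": [0,0,0.2],"rot": [0,0,0]},
  {"xyz": [0,0,0.2],"rot": [0,0,0]},
  {"xyz": [0,0,0.2],"rot": [0,0,0]},
  {"xyz": [0,0,0.2],"rot": [0,0,0]},
  {"xyz": [0,0,0.15],"rot": [0,0,0]},
  {"xyz": [0,0,0.05],"rot": [0,0,0]},
  {"xyz": [0,0,0.03],"rot": [0,0,0]},
  {"xyz": [0,0,0],"rot": [0,0,0]},
])

```text
clock: 7.6
tcp_pos: [0.4763, -0.1165, 0.0715]
eef_rot: [2.218, 2.225, 0.0]
ft_force: [-1.0, 0.1, -2.6]
opening: 0.0598
finger_force: 65.8
```

>>> carry_out([
  {"xyz": [0,0,0.0125],"rot": [0,0,0]},
  {"xyz": [0,0,0.0125],"rot": [0,0,0]},
  {"xyz": [0,0,0],"rot": [0,0,0]},
])

```text
clock: 7.9
tcp_pos: [0.4762, -0.1168, 0.0696]
eef_rot: [2.218, 2.224, 0.001]
ft_force: [0.1, -0.8, -3.5]
opening: 0.0598
finger_force: 65.8
```

>>> carry_out([
  {"xyz": [0,0,0.0125],"rot": [0,0,0]},
  {"xyz": [0,0,0.0125],"rot": [0,0,0]},
  {"xyz": [0,0,0],"rot": [0,0,0]},
])

```text
clock: 8.2
tcp_pos: [0.4758, -0.1167, 0.0672]
eef_rot: [-2.218, -2.224, 0.0]
ft_force: [0.4, -1.2, -3.5]
opening: 0.06
finger_force: 65.8
```

>>> carry_out([
  {"xyz": [0,0,0.0125],"rot": [0,0,0]},
  {"xyz": [0,0,0],"rot": [0,0,0]},
])

```text
clock: 8.4
tcp_pos: [0.476, -0.1167, 0.0662]
eef_rot: [2.219, 2.224, -0.0]
ft_force: [0.3, 0.2, -3.6]
opening: 0.0598
finger_force: 65.9
```

>>> carry_out([
  {"xyz": [0,0,0.0125],"rot": [0,0,0]},
  {"xyz": [0,0,0],"rot": [0,0,0]},
])

```text
clock: 8.6
tcp_pos: [0.4761, -0.1168, 0.0662]
eef_rot: [-2.218, -2.223, -0.001]
ft_force: [-2.4, 0.7, 5.7]
opening: 0.0602
finger_force: 66.9
```

>>> carry_out([
  {"xyz": [0,0,0],"rot": [0,0,0]},
  {"xyz": [0,0,0],"rot": [0,0,0]},
  {"xyz": [0,0,0],"rot": [0,0,0]},
  {"xyz": [0,0,0],"rot": [0,0,0]},
  {"xyz": [0,0,-0.2],"rot": [0,0,0]},
  {"xyz": [0,0,-0.4],"rot": [0,0,0]},
  {"xyz": [0,0,-0.45],"rot": [0,0,0]},
  {"xyz": [0,0,-0.3],"rot": [0,0,0]},
], fingers=0.05)

```text
clock: 9.4
tcp_pos: [0.4768, -0.1172, 0.1754]
eef_rot: [2.218, 2.222, 0.002]
ft_force: [0.6, 0.4, 0.2]
opening: 0.0813
finger_force: 0.0
```

>>> carry_out([
  {"xyz": [0.35,0.24,0],"rot": [0,0,0]},
  {"xyz": [0.36,0.25,0],"rot": [0,0,0]},
  {"xyz": [0.36,0.25,0],"rot": [0,0,0]},
  {"xyz": [0.36,0.25,0],"rot": [0,0,0]},
  {"xyz": [0.36,0.25,0],"rot": [0,0,0]},
  {"xyz": [0.36,0.25,0],"rot": [0,0,0]},
  {"xyz": [0.36,0.25,0],"rot": [0,0,0]},
  {"xyz": [0.36,0.25,0],"rot": [0,0,0]},
], fingers=0.2)

```text
clock: 10.2
tcp_pos: [0.6351, 0.1147, 0.1729]
eef_rot: [-2.218, -2.224, 0.001]
ft_force: [0.9, -0.0, 0.2]
opening: 0.0681
finger_force: 0.0
```

>>> carry_out([
  {"xyz": [0.04,0,0],"rot": [0,0,0]},
  {"xyz": [0,0,0],"rot": [0,0,0]},
  {"xyz": [0,0,0],"rot": [0,0,0]},
])

```text
clock: 10.5
tcp_pos: [0.6339, 0.1147, 0.1729]
eef_rot: [2.22, 2.222, -0.003]
ft_force: [-0.7, -0.1, 0.9]
opening: 0.0684
finger_force: 0.0
```

```bash
python3 - <<'E'
from h import *
go([.636,.1162,.022],1); print(sensors.state()['opening'])
w=snap('wrist','w4'); im=w['pixels'][:,:,::-1].copy()
t=np.linspace(0,6.3,60)
for (x,y,z,r) in [(.636,.1162,.084,.012),(.636,.1162,.059,.0195),(.636,.1162,.014,.022)]:
    p=proj(w,np.c_[x+r*np.cos(t),y+r*np.sin(t),z+0*t]); cv2.polylines(im,[np.int32(p)],True,(255,255,0),1)
o=snap('top','t1')['pixels'][:,:,::-1]
cv2.imwrite('pics/w4o.png',cv2.resize(np.hstack([im,o]),None,fx=.78,fy=.78))
E
```

```text
tcp [0.6339 0.1147 0.1729] R [[-0.001, 1.0, -0.001], [1.0, 0.001, -0.001], [-0.001, -0.001, -1.0]] t 10.5
[0.021, 0.028, 1.886] 
0.06839212822237652
```

View pics/w4o.png

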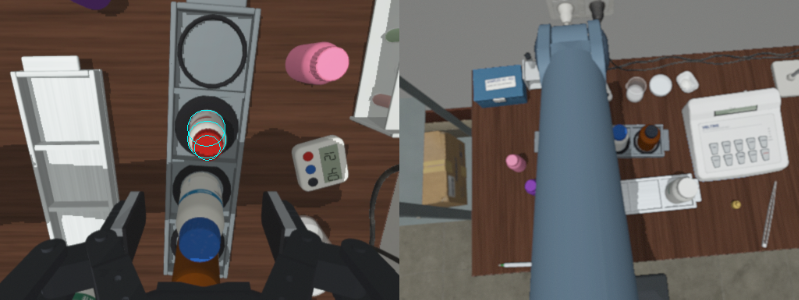

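Tall stands in the rightmost pocket at (680,188). The overlay for the small bottle sits on its red cap at (207,143). Descending on it.

>>> carry_out([
  {"xyz": [0.02,0.025,0.3],"rot": [0,0,0]},
  {"xyz": [0,0,0.35],"rot": [0,0,0]},
  {"xyz": [0,0,0.35],"rot": [0,0,0]},
  {"xyz": [0,0,0.35],"rot": [0,0,0]},
  {"xyz": [0,0,0.25],"rot": [0,0,0]},
  {"xyz": [0,0,0.15],"rot": [0,0,0]},
  {"xyz": [0,0,0.08],"rot": [0,0,0]},
  {"xyz": [0,0,0],"rot": [0,0,0]},
])

```text
clock: 11.4
tcp_pos: [0.6363, 0.1174, 0.0267]
eef_rot: [-2.219, -2.223, 0.001]
ft_force: [0.0, -0.8, 0.8]
opening: 0.0686
finger_force: 0.0
```

>>> carry_out([
  {"xyz": [0,0,0.02],"rot": [0,0,0]},
  {"xyz": [0,0,0],"rot": [0,0,0]},
])

```text
clock: 11.6
tcp_pos: [0.6376, 0.1182, 0.0264]
eef_rot: [2.218, 2.223, 0.003]
ft_force: [0.2, -0.4, -1.2]
opening: 0.0681
finger_force: 0.0
```

>>> carry_out([
  {"xyz": [0,0,0],"rot": [0,0,0]},
  {"xyz": [0,0,0],"rot": [0,0,0]},
  {"xyz": [0,0,0],"rot": [0,0,0]},
  {"xyz": [0,0,0],"rot": [0,0,0]},
  {"xyz": [0,0,0],"rot": [0,0,0]},
  {"xyz": [0,0,0],"rot": [0,0,0]},
  {"xyz": [0,0,0],"rot": [0,0,0]},
], fingers=1)

```text
clock: 12.3
tcp_pos: [0.6375, 0.1183, 0.0262]
eef_rot: [2.218, 2.224, 0.002]
ft_force: [-0.7, -0.0, 5.5]
opening: 0.0367
finger_force: 60.5
```

>>> carry_out([
  {"xyz": [0,0,-0.1],"rot": [0,0,0]},
  {"xyz": [0,0,-0.15],"rot": [0,0,0]},
  {"xyz": [0,0,-0.2],"rot": [0,0,0]},
  {"xyz": [0,0,-0.2],"rot": [0,0,0]},
  {"xyz": [0,0,-0.2],"rot": [0,0,0]},
  {"xyz": [0,0,-0.15],"rot": [0,0,0]},
  {"xyz": [0,0,0],"rot": [0,0,0]},
])

```text
clock: 13.0
tcp_pos: [0.6387, 0.1184, 0.1084]
eef_rot: [2.217, 2.222, 0.007]
ft_force: [0.1, 0.4, -0.5]
opening: 0.0365
finger_force: 60.0
```

>>> carry_out([
  {"xyz": [-0.05,-0.2,0],"rot": [0,0,0]},
  {"xyz": [-0.1,-0.3,0],"rot": [0,0,0]},
  {"xyz": [-0.2,-0.35,0],"rot": [0,0,0]},
  {"xyz": [-0.25,-0.35,0],"rot": [0,0,0]},
  {"xyz": [-0.35,-0.3,0],"rot": [0,0,0]},
  {"xyz": [-0.35,-0.25,0],"rot": [0,0,0]},
  {"xyz": [-0.35,-0.2,0],"rot": [0,0,0]},
  {"xyz": [-0.2,-0.09,0],"rot": [0,0,0]},
])

```text
clock: 13.8
tcp_pos: [0.4711, -0.0328, 0.1047]
eef_rot: [-2.221, -2.22, 0.003]
ft_force: [0.0, -0.1, -0.9]
opening: 0.037
finger_force: 60.1
```

>>> carry_out([
  {"xyz": [0,0,0],"rot": [0,0,0]},
  {"xyz": [0,0,0],"rot": [0,0,0]},
])

```text
clock: 14.0
tcp_pos: [0.4746, -0.0296, 0.1054]
eef_rot: [2.218, 2.224, 0.002]
ft_force: [-0.3, 0.4, -0.7]
opening: 0.0365
finger_force: 60.1
```

>>> carry_out([
  {"xyz": [0,0,0.2],"rot": [0,0,0]},
  {"xyz": [0,0,0.2],"rot": [0,0,0]},
  {"xyz": [0,0,0.2],"rot": [0,0,0]},
  {"xyz": [0,0,0.15],"rot": [0,0,0]},
  {"xyz": [0,0,0.1],"rot": [0,0,0]},
  {"xyz": [0,0,0.05],"rot": [0,0,0]},
  {"xyz": [0,0,0.03],"rot": [0,0,0]},
  {"xyz": [0,0,0],"rot": [0,0,0]},
])

```text
clock: 14.8
tcp_pos: [0.474, -0.0303, 0.031]
eef_rot: [2.218, 2.224, 0.0]
ft_force: [0.1, 0.8, -0.5]
opening: 0.0364
finger_force: 60.1
```

>>> carry_out([
  {"xyz": [0,0,0.0125],"rot": [0,0,0]},
  {"xyz": [0,0,0.0125],"rot": [0,0,0]},
  {"xyz": [0,0,0],"rot": [0,0,0]},
])

```text
clock: 15.1
tcp_pos: [0.4739, -0.0303, 0.0291]
eef_rot: [2.219, 2.224, 0.001]
ft_force: [0.6, -0.7, -1.6]
opening: 0.0365
finger_force: 60.1
```

>>> carry_out([
  {"xyz": [0,0,0.0125],"rot": [0,0,0]},
  {"xyz": [0,0,0],"rot": [0,0,0]},
])

```text
clock: 15.3
tcp_pos: [0.4737, -0.0303, 0.0279]
eef_rot: [-2.219, -2.224, -0.0]
ft_force: [0.2, 0.0, -1.0]
opening: 0.0364
finger_force: 60.1
```

>>> carry_out([
  {"xyz": [0,0,0.0125],"rot": [0,0,0]},
  {"xyz": [0,0,0],"rot": [0,0,0]},
])

```text
clock: 15.5
tcp_pos: [0.4736, -0.0303, 0.0268]
eef_rot: [-2.218, -2.224, 0.0]
ft_force: [-0.4, -0.8, -1.3]
opening: 0.0363
finger_force: 60.1
```

>>> carry_out([
  {"xyz": [0,0,0.0125],"rot": [0,0,0]},
  {"xyz": [0,0,0],"rot": [0,0,0]},
])

```text
clock: 15.7
tcp_pos: [0.4738, -0.0303, 0.0262]
eef_rot: [-2.218, -2.224, -0.0]
ft_force: [-0.9, -0.1, 2.9]
opening: 0.0369
finger_force: 60.5
```

>>> carry_out([
  {"xyz": [0,0,0],"rot": [0,0,0]},
  {"xyz": [0,0,0],"rot": [0,0,0]},
  {"xyz": [0,0,0],"rot": [0,0,0]},
  {"xyz": [0,0,-0.2],"rot": [0,0,0]},
  {"xyz": [0,0,-0.4],"rot": [0,0,0]},
  {"xyz": [0,0,-0.45],"rot": [0,0,0]},
  {"xyz": [0,0,-0.45],"rot": [0,0,0]},
  {"xyz": [0,0,-0.3],"rot": [0,0,0]},
], fingers=0.15)

```text
clock: 16.5
tcp_pos: [0.4748, -0.0305, 0.1722]
eef_rot: [2.218, 2.223, 0.004]
ft_force: [-0.2, 1.3, 0.0]
opening: 0.0726
finger_force: 0.0
```

>>> carry_out([
  {"xyz": [0.1,0.25,0],"rot": [0,0,0]},
  {"xyz": [0.12,0.33,0],"rot": [0,0,0]},
  {"xyz": [0.14,0.36,0],"rot": [0,0,0]},
  {"xyz": [0.14,0.36,0],"rot": [0,0,0]},
  {"xyz": [0.14,0.36,0],"rot": [0,0,0]},
  {"xyz": [0.12,0.28,0],"rot": [0,0,0]},
  {"xyz": [0,0,0],"rot": [0,0,0]},
  {"xyz": [0,0,0],"rot": [0,0,0]},
])

```text
clock: 17.3
tcp_pos: [0.6283, 0.0308, 0.1692]
eef_rot: [-2.218, -2.225, 0.003]
ft_force: [0.1, -0.2, -0.3]
opening: 0.0724
finger_force: 0.0
```

```bash
python3 - <<'E'
from h import *
go([.629,.0305,.046],1); print(sensors.state()['opening'])
w=snap('wrist','w5'); im=w['pixels'][:,:,::-1].copy()
t=np.linspace(0,6.3,60)
for (x,y,z,r) in [(.629,.0305,.114,.017),(.629,.0305,.08,.0255),(.629,.0305,.014,.028)]:
    p=proj(w,np.c_[x+r*np.cos(t),y+r*np.sin(t),z+0*t]); cv2.polylines(im,[np.int32(p)],True,(255,255,0),1)
o=snap('scene','s2')['pixels'][:,:,::-1]
cv2.imwrite('pics/w5o.png',cv2.resize(np.hstack([im,o]),None,fx=.78,fy=.78))
E
```

```text
tcp [0.6283 0.0308 0.1692] R [[-0.003, 1.0, -0.002], [1.0, 0.003, -0.001], [-0.001, -0.002, -1.0]] t 17.3
[-0.003, 0.011, 1.54] 
0.0723707669799912
```

View pics/w5o.png

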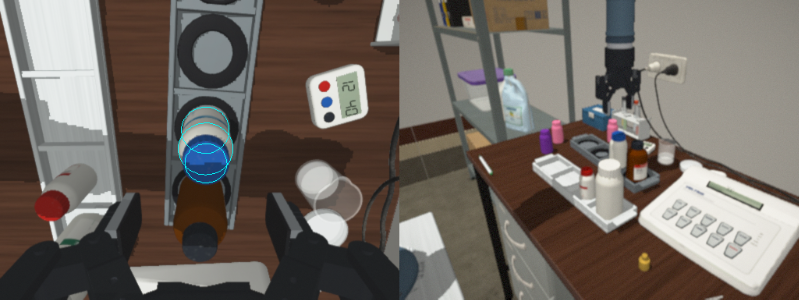

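Small stands upright beside tall, and the blue cap at (205,158) matches the overlay. Descending on middle.

>>> carry_out([
  {"xyz": [0,0.01,0.25],"rot": [0,0,0]},
  {"xyz": [0,0,0.35],"rot": [0,0,0]},
  {"xyz": [0,0,0.35],"rot": [0,0,0]},
  {"xyz": [0,0,0.25],"rot": [0,0,0]},
  {"xyz": [0,0,0.2],"rot": [0,0,0]},
  {"xyz": [0,0,0.1],"rot": [0,0,0]},
  {"xyz": [0,0,0],"rot": [0,0,0]},
  {"xyz": [0,0,0],"rot": [0,0,0]},
])

```text
clock: 18.2
tcp_pos: [0.6303, 0.0306, 0.0508]
eef_rot: [2.218, 2.223, 0.002]
ft_force: [0.1, -0.2, 0.3]
opening: 0.0725
finger_force: 0.0
```

>>> carry_out([
  {"xyz": [0,0,0],"rot": [0,0,0]},
  {"xyz": [0,0,0],"rot": [0,0,0]},
  {"xyz": [0,0,0],"rot": [0,0,0]},
  {"xyz": [0,0,0],"rot": [0,0,0]},
  {"xyz": [0,0,0],"rot": [0,0,0]},
  {"xyz": [0,0,0],"rot": [0,0,0]},
  {"xyz": [0,0,0],"rot": [0,0,0]},
], fingers=1)

```text
clock: 18.9
tcp_pos: [0.6312, 0.0309, 0.0516]
eef_rot: [2.217, 2.223, 0.004]
ft_force: [0.4, 0.2, 6.0]
opening: 0.049
finger_force: 62.8
```

>>> carry_out([
  {"xyz": [0,0,-0.1],"rot": [0,0,0]},
  {"xyz": [0,0,-0.15],"rot": [0,0,0]},
  {"xyz": [0,0,-0.2],"rot": [0,0,0]},
  {"xyz": [0,0,-0.2],"rot": [0,0,0]},
  {"xyz": [0,0,-0.2],"rot": [0,0,0]},
  {"xyz": [0,0,-0.15],"rot": [0,0,0]},
  {"xyz": [0,0,0],"rot": [0,0,0]},
])

```text
clock: 19.6
tcp_pos: [0.6316, 0.0308, 0.1329]
eef_rot: [2.217, 2.222, 0.007]
ft_force: [0.2, -0.2, -1.0]
opening: 0.0483
finger_force: 62.6
```

>>> carry_out([
  {"xyz": [0.01,-0.15,0],"rot": [0,0,0]},
  {"xyz": [0.04,-0.27,0],"rot": [0,0,0]},
  {"xyz": [0.04,-0.3,0],"rot": [0,0,0]},
  {"xyz": [0.04,-0.3,0],"rot": [0,0,0]},
  {"xyz": [0.04,-0.3,0],"rot": [0,0,0]},
  {"xyz": [0.04,-0.3,0],"rot": [0,0,0]},
  {"xyz": [0.04,-0.25,0],"rot": [0,0,0]},
  {"xyz": [0.02,-0.1,0],"rot": [0,0,0]},
])

```text
clock: 20.4
tcp_pos: [0.4689, 0.0522, 0.129]
eef_rot: [-2.216, -2.223, 0.003]
ft_force: [-0.2, 0.1, -2.9]
opening: 0.0486
finger_force: 62.6
```

>>> carry_out([
  {"xyz": [0,0,0],"rot": [0,0,0]},
  {"xyz": [0,0,0],"rot": [0,0,0]},
])

```text
clock: 20.6
tcp_pos: [0.4731, 0.0521, 0.1302]
eef_rot: [2.218, 2.224, 0.002]
ft_force: [-0.8, -0.0, -1.0]
opening: 0.0485
finger_force: 62.6
```

Down by 79 mm (0.99 units), slowing at the end.

>>> carry_out([
  {"xyz": [0,0,0.2],"rot": [0,0,0]},
  {"xyz": [0,0,0.2],"rot": [0,0,0]},
  {"xyz": [0,0,0.2],"rot": [0,0,0]},
  {"xyz": [0,0,0.15],"rot": [0,0,0]},
  {"xyz": [0,0,0.1],"rot": [0,0,0]},
  {"xyz": [0,0,0.05],"rot": [0,0,0]},
  {"xyz": [0,0,0.03],"rot": [0,0,0]},
  {"xyz": [0,0,0],"rot": [0,0,0]},
])

```text
clock: 21.4
tcp_pos: [0.4723, 0.0521, 0.0556]
eef_rot: [2.219, 2.224, 0.0]
ft_force: [-0.4, -0.6, -2.6]
opening: 0.0485
finger_force: 62.6
```

>>> carry_out([
  {"xyz": [0,0,0.0125],"rot": [0,0,0]},
  {"xyz": [0,0,0.0125],"rot": [0,0,0]},
  {"xyz": [0,0,0],"rot": [0,0,0]},
])

```text
clock: 21.7
tcp_pos: [0.4721, 0.0522, 0.0537]
eef_rot: [2.218, 2.224, 0.001]
ft_force: [0.2, -0.3, -1.9]
opening: 0.0487
finger_force: 62.6
```

>>> carry_out([
  {"xyz": [0,0,0.0125],"rot": [0,0,0]},
  {"xyz": [0,0,0],"rot": [0,0,0]},
])

```text
clock: 21.9
tcp_pos: [0.4718, 0.0521, 0.0525]
eef_rot: [-2.218, -2.224, -0.0]
ft_force: [-1.2, -0.3, -2.2]
opening: 0.0488
finger_force: 62.6
```

>>> carry_out([
  {"xyz": [0,0,0.0125],"rot": [0,0,0]},
  {"xyz": [0,0,0],"rot": [0,0,0]},
])

```text
clock: 22.1
tcp_pos: [0.4721, 0.0521, 0.0515]
eef_rot: [2.219, 2.224, 0.0]
ft_force: [0.4, -0.5, -0.6]
opening: 0.0487
finger_force: 62.7
```

>>> carry_out([
  {"xyz": [0,0,0.0125],"rot": [0,0,0]},
  {"xyz": [0,0,0],"rot": [0,0,0]},
])

```text
clock: 22.3
tcp_pos: [0.4721, 0.0522, 0.0515]
eef_rot: [-2.218, -2.223, -0.0]
ft_force: [-3.6, 0.1, 8.2]
opening: 0.0487
finger_force: 63.8
```

>>> carry_out([
  {"xyz": [0,0,0],"rot": [0,0,0]},
  {"xyz": [0,0,0],"rot": [0,0,0]},
  {"xyz": [0,0,0],"rot": [0,0,0]},
  {"xyz": [0,0,0],"rot": [0,0,0]},
  {"xyz": [0,0,-0.2],"rot": [0,0,0]},
  {"xyz": [0,0,-0.4],"rot": [0,0,0]},
  {"xyz": [0,0,-0.5],"rot": [0,0,0]},
  {"xyz": [0,0,-0.45],"rot": [0,0,0]},
], fingers=0.1)

```text
clock: 23.1
tcp_pos: [0.4717, 0.0517, 0.1756]
eef_rot: [2.219, 2.224, -0.001]
ft_force: [-0.6, 0.1, 1.0]
opening: 0.0767
finger_force: 0.0
```

>>> carry_out([
  {"xyz": [-0.15,0.25,0],"rot": [0,0,0]},
  {"xyz": [-0.2,0.3,0],"rot": [0,0,0]},
  {"xyz": [-0.25,0.36,0],"rot": [0,0,0]},
  {"xyz": [-0.25,0.36,0],"rot": [0,0,0]},
  {"xyz": [-0.25,0.36,0],"rot": [0,0,0]},
  {"xyz": [-0.18,0.26,0],"rot": [0,0,0]},
  {"xyz": [0,0,0],"rot": [0,0,0]},
  {"xyz": [0,0,0],"rot": [0,0,0]},
])

```text
clock: 23.9
tcp_pos: [0.623, -0.0504, 0.1739]
eef_rot: [-2.219, -2.223, 0.002]
ft_force: [-0.5, 1.1, 0.8]
opening: 0.0769
finger_force: 0.0
```

```bash
python3 - <<'E'
from h import *
go([.6235,-.05,.050],1); print(sensors.state()['opening'])
w=snap('wrist','w6'); im=w['pixels'][:,:,::-1].copy()
t=np.linspace(0,6.3,60)
for (x,y,z,r) in [(.6235,-.05,.118,.014),(.6235,-.05,.08,.028),(.6235,-.05,.014,.0305)]:
    p=proj(w,np.c_[x+r*np.cos(t),y+r*np.sin(t),z+0*t]); cv2.polylines(im,[np.int32(p)],True,(255,255,0),1)
o=snap('scene','s3')['pixels'][:,:,::-1]
cv2.imwrite('pics/w6o.png',cv2.resize(np.hstack([im,o]),None,fx=.78,fy=.78))
E
```

```text
tcp [ 0.623  -0.0504  0.1739] R [[-0.001, 1.0, -0.001], [1.0, 0.001, -0.0], [-0.0, -0.001, -1.0]] t 23.9
[0.006, 0.008, 1.548] 
0.07691142469269573
```

View pics/w6o.png

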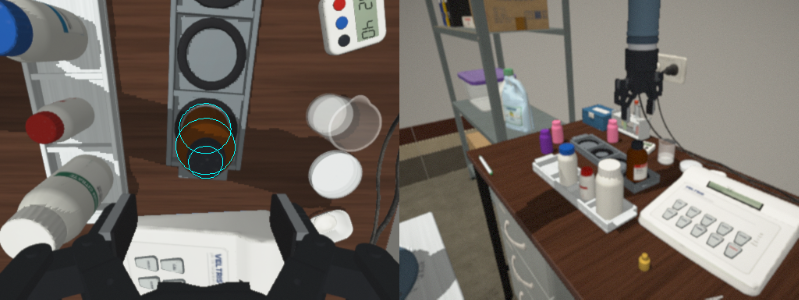

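Three bottles stand in the target rack in the right order. The amber bottle's cap at (207,160) matches the overlay. Descending on amber.

>>> carry_out([
  {"xyz": [0,0.01,0.25],"rot": [0,0,0]},
  {"xyz": [0,0,0.35],"rot": [0,0,0]},
  {"xyz": [0,0,0.35],"rot": [0,0,0]},
  {"xyz": [0,0,0.25],"rot": [0,0,0]},
  {"xyz": [0,0,0.2],"rot": [0,0,0]},
  {"xyz": [0,0,0.1],"rot": [0,0,0]},
  {"xyz": [0,0,0.02],"rot": [0,0,0]},
  {"xyz": [0,0,0],"rot": [0,0,0]},
])

```text
clock: 24.8
tcp_pos: [0.6247, -0.0498, 0.0535]
eef_rot: [2.218, 2.224, 0.001]
ft_force: [0.5, -0.6, 0.7]
opening: 0.0765
finger_force: 0.0
```

>>> carry_out([
  {"xyz": [0,0,0.02],"rot": [0,0,0]},
  {"xyz": [0,0,0],"rot": [0,0,0]},
])

```text
clock: 25.0
tcp_pos: [0.6249, -0.05, 0.0522]
eef_rot: [2.218, 2.223, 0.002]
ft_force: [-1.1, 0.3, -0.8]
opening: 0.0768
finger_force: 0.0
```

>>> carry_out([
  {"xyz": [0,0,0],"rot": [0,0,0]},
  {"xyz": [0,0,0],"rot": [0,0,0]},
  {"xyz": [0,0,0],"rot": [0,0,0]},
  {"xyz": [0,0,0],"rot": [0,0,0]},
  {"xyz": [0,0,0],"rot": [0,0,0]},
  {"xyz": [0,0,0],"rot": [0,0,0]},
  {"xyz": [0,0,0],"rot": [0,0,0]},
], fingers=1)

```text
clock: 25.7
tcp_pos: [0.6251, -0.0501, 0.0522]
eef_rot: [2.218, 2.223, 0.002]
ft_force: [0.4, 0.4, 6.0]
opening: 0.0541
finger_force: 63.9
```

>>> carry_out([
  {"xyz": [0,0,-0.1],"rot": [0,0,0]},
  {"xyz": [0,0,-0.15],"rot": [0,0,0]},
  {"xyz": [0,0,-0.2],"rot": [0,0,0]},
  {"xyz": [0,0,-0.2],"rot": [0,0,0]},
  {"xyz": [0,0,-0.2],"rot": [0,0,0]},
  {"xyz": [0,0,-0.15],"rot": [0,0,0]},
  {"xyz": [0,0,0],"rot": [0,0,0]},
])

```text
clock: 26.4
tcp_pos: [0.6262, -0.0503, 0.1343]
eef_rot: [2.216, 2.222, 0.006]
ft_force: [0.0, -0.5, -1.9]
opening: 0.0541
finger_force: 63.5
```

>>> carry_out([
  {"xyz": [0.2,0,0],"rot": [0,0,0]},
  {"xyz": [0.33,0,0],"rot": [0,0,0]},
  {"xyz": [0.35,0,0],"rot": [0,0,0]},
  {"xyz": [0.35,-0.05,0],"rot": [0,0,0]},
  {"xyz": [0.35,-0.1,0],"rot": [0,0,0]},
  {"xyz": [0.35,-0.15,0],"rot": [0,0,0]},
  {"xyz": [0.25,-0.2,0],"rot": [0,0,0]},
  {"xyz": [0.15,-0.25,0],"rot": [0,0,0]},
])

```text
clock: 27.2
tcp_pos: [0.562, 0.141, 0.13]
eef_rot: [-2.212, -2.228, 0.001]
ft_force: [0.2, -0.2, -1.7]
opening: 0.0539
finger_force: 63.6
```

>>> carry_out([
  {"xyz": [0,-0.3,0],"rot": [0,0,0]},
  {"xyz": [0,-0.3,0],"rot": [0,0,0]},
  {"xyz": [0,-0.3,0],"rot": [0,0,0]},
  {"xyz": [0,-0.2,0],"rot": [0,0,0]},
  {"xyz": [0,-0.07,0],"rot": [0,0,0]},
  {"xyz": [0,0,0],"rot": [0,0,0]},
  {"xyz": [0,0,0],"rot": [0,0,0]},
])

```text
clock: 27.9
tcp_pos: [0.4709, 0.1366, 0.1314]
eef_rot: [2.217, 2.224, 0.001]
ft_force: [0.5, 0.0, -1.2]
opening: 0.054
finger_force: 63.6
```

Down by 79 mm again, at (0.471, 0.137) against the wanted (0.472, 0.136).

>>> carry_out([
  {"xyz": [0,0,0.2],"rot": [0,0,0]},
  {"xyz": [0,0,0.2],"rot": [0,0,0]},
  {"xyz": [0,0,0.2],"rot": [0,0,0]},
  {"xyz": [0,0,0.15],"rot": [0,0,0]},
  {"xyz": [0,0,0.1],"rot": [0,0,0]},
  {"xyz": [0,0,0.05],"rot": [0,0,0]},
  {"xyz": [0,0,0.03],"rot": [0,0,0]},
  {"xyz": [0,0,0],"rot": [0,0,0]},
])

```text
clock: 28.7
tcp_pos: [0.4704, 0.1361, 0.057]
eef_rot: [2.219, 2.224, 0.001]
ft_force: [-0.5, -0.1, -2.6]
opening: 0.0542
finger_force: 63.6
```

>>> carry_out([
  {"xyz": [0,0,0.0125],"rot": [0,0,0]},
  {"xyz": [0,0,0.0125],"rot": [0,0,0]},
  {"xyz": [0,0,0],"rot": [0,0,0]},
])

```text
clock: 29.0
tcp_pos: [0.4702, 0.1363, 0.0551]
eef_rot: [-2.218, -2.224, -0.001]
ft_force: [0.3, -0.2, -2.4]
opening: 0.0541
finger_force: 63.6
```

>>> carry_out([
  {"xyz": [0,0,0.0125],"rot": [0,0,0]},
  {"xyz": [0,0,0],"rot": [0,0,0]},
])

```text
clock: 29.2
tcp_pos: [0.4701, 0.1361, 0.0539]
eef_rot: [-2.218, -2.224, -0.0]
ft_force: [-0.1, -0.5, -3.0]
opening: 0.0541
finger_force: 63.6
```

>>> carry_out([
  {"xyz": [0,0,0.0125],"rot": [0,0,0]},
  {"xyz": [0,0,0],"rot": [0,0,0]},
])

```text
clock: 29.4
tcp_pos: [0.47, 0.136, 0.0527]
eef_rot: [-2.218, -2.224, 0.0]
ft_force: [0.3, 0.9, -1.2]
opening: 0.054
finger_force: 63.6
```

>>> carry_out([
  {"xyz": [0,0,0.0125],"rot": [0,0,0]},
  {"xyz": [0,0,0],"rot": [0,0,0]},
])

```text
clock: 29.6
tcp_pos: [0.4702, 0.1361, 0.0521]
eef_rot: [-2.218, -2.224, -0.0]
ft_force: [0.5, -0.9, 1.7]
opening: 0.0539
finger_force: 63.8
```

In contact with the floor. Releasing, rising, and moving left so the cameras can see.

>>> carry_out([
  {"xyz": [0,0,0],"rot": [0,0,0]},
  {"xyz": [0,0,0],"rot": [0,0,0]},
  {"xyz": [0,0,0],"rot": [0,0,0]},
  {"xyz": [0,0,0],"rot": [0,0,0]},
  {"xyz": [0,0,-0.2],"rot": [0,0,0]},
  {"xyz": [0,0,-0.4],"rot": [0,0,0]},
  {"xyz": [0,0,-0.5],"rot": [0,0,0]},
  {"xyz": [0,0,-0.5],"rot": [0,0,0]},
], fingers=0.05)

```text
clock: 30.4
tcp_pos: [0.4696, 0.1356, 0.1807]
eef_rot: [2.219, 2.224, -0.002]
ft_force: [0.8, 1.4, -0.3]
opening: 0.0809
finger_force: 0.0
```

>>> carry_out([
  {"xyz": [0.3,0,-0.2],"rot": [0,0,0]},
  {"xyz": [0.4,0,-0.2],"rot": [0,0,0]},
  {"xyz": [0.4,0,-0.2],"rot": [0,0,0]},
  {"xyz": [0.4,0,0],"rot": [0,0,0]},
  {"xyz": [0.4,0,0],"rot": [0,0,0]},
  {"xyz": [0.3,0,0],"rot": [0,0,0]},
  {"xyz": [0,0,0],"rot": [0,0,0]},
  {"xyz": [0,0,0],"rot": [0,0,0]},
])

```text
clock: 31.2
tcp_pos: [0.4694, 0.3119, 0.2275]
eef_rot: [2.217, 2.225, -0.002]
ft_force: [0.6, -0.0, -0.1]
opening: 0.0809
finger_force: 0.0
```

```bash
python3 - <<'E'
from h import *
a=snap('top','t9')['pixels'][:,:,::-1];b=snap('scene','s9')['pixels'][:,:,::-1]
cv2.imwrite('pics/f9.png',np.hstack([cv2.resize(a[130:300,150:400],(400,272)),cv2.resize(b[100:320,140:400],(400,338))[:272]]))
E
```

```text
(no output)
```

View pics/f9.png

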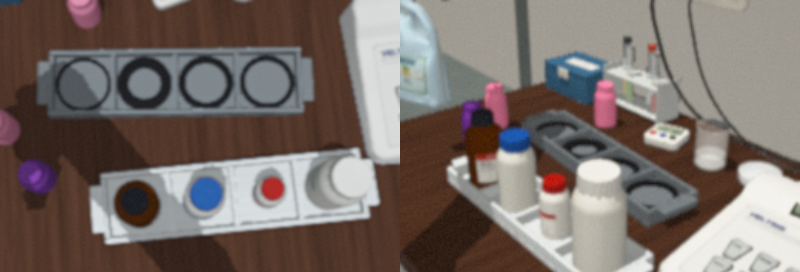

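All four stand upright in their pockets: amber (137,202), middle (206,195), small (271,190), tall (345,182). The source rack is empty and the gripper is clear.

```bash
python3 -c "
from plant import hand_in
print(hand_in())"
```

```text
the job is handed in; nothing more can be done
None
```

All four bottles stand upright in the aluminium rack in reverse order (left to right: amber, middle, small, tall), and the job was handed in at about 31 s on the robot clock; `hand_in()` returned no verdict.

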